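Drift a locking bar into line with its keeper

TASK

Push the locking bar by its lug into the keeper as far as it goes; its hole then still sits several millimetres out of line with the keeper's hole. Take the tapered drift (long round head) from the rack and drive it down through both holes until its collar sits flat on the bar, so that it pulls the bar into line; leave it standing there. Leave the square-headed flat punch in the rack and the things lying around where they are.

Things in the scene. Friction and masses are not known exactly. Their poses are not given: they have to be found in the camera images.
- keeper: Fixed grey steel block, 110 mm along its x, 84 mm along y, top 60 mm above the bench, on a 116 x 116 mm flange; guide cheeks up to 74 mm and four small tabs (top at 79 mm) over the bar's edges at x = +-46 mm. Origin on the bench under the hole. Its x axis, away from the robot and turned up to 0.3 rad, is the way the bar is pushed in; z up.
- keeper_hole (a point): Centre of the keeper's round through hole at the block's top face, 60 mm above the bench; diameter 19.5 mm, open down to the bench. Partly or wholly covered by the bar.
- bar_hole (a point): Centre of the hole (19.5 mm diameter) in the steel locking bar, at the bar's top face, 70 mm above the bench. Bar 44 mm wide, 10 mm thick, lying on the keeper. Against its stop the bar is 4 mm too far in and a spring holds it 6 mm to the side, so the holes are about 7 mm apart; the drift can draw it back.
- bar_lug (a point): Middle of the near (keeper -x) face of the bar's upturned lug, 84 mm above the bench: a plate 36 mm wide and 10 mm thick that stands from 68 to 96 mm above the bench at the bar's near end, 70 mm from the bar's hole. Push it along keeper +x.
- bar_run (a joint): How far the bar is in, m, along the keeper's x: 0 = hole level with the keeper's hole in that direction; negative = still drawn out (starts 28 to 50 mm out); +0.004 = at its stop. Runs with about 3 N of friction and stays where it is left.
- drift_grip (a point): Centre of the round domed head (22 mm diameter, 47 mm long) of the loose steel drift, 160 g, upright in the rack; z points up along it. Below this point: collar (32 mm diameter) from 26 to 32 mm, shank of 18 mm diameter down to 66 mm, then a taper to the 6 mm nose at 98 mm. Head's top is 21 mm above. Seated, the collar lies on the bar and this point is 102 mm above the bench.
- drift_tip (a point): Nose of the drift, 98 mm below drift_grip. Standing in the rack it is 18 mm above the bench, so it must be lifted 70 mm or more to come free of the rack's top.
- rack: Fixed open steel rack, 50 x 116 mm, top face 84 mm above the bench with two holes 54 mm apart along its y; a tool hangs by its collar in each. Origin on the bench under its middle.
- punch_grip (a point): Centre of the square head (20 x 20 x 26 mm) of the flat-ended parallel punch, the other tool in the rack, shorter than the drift. Not to be used.
- padlock_mid (a point): Loose steel padlock lying on the bench, 61 x 40 x 19 mm, its middle. Bystander.
- keys_mid (a point): Loose bunch of keys, 73 x 127 x 10 mm, flat on the bench. Bystander.
- tape_mid (a point): Loose roll of tape, 55 mm across, 19 mm high. Bystander.
- bar (a joint): Sideways shift of the bar towards the keeper's -y, m: 0 = in line, 0.006 = where a spring always holds it (pushing it back into line takes about 5 N).
Things that resemble listed ones, but are neither listed nor needed, are in the scene too. What is shaped like the part that bears punch_grip but turquoise is not meant.

How it is judged:
By the outcome, as a careful person would: the job done as asked, in the order asked, and still so for the second after the job is handed in, with the robot touching nothing.
It also fails if it takes over 58 s, if anything falls off the work surface, if the arm or the gripper's body presses on something with over 40 N, if the wrist force passes 120 N, or if a joint passes its speed limit or range.

ROBOT

A 6-joint arm with a two-finger parallel gripper is mounted at the origin on a cart in front of the work surface, level with it; the furniture and walls round the work are solid. World frame = base frame: x ahead of the robot, y to its left, z up, the work surface at z = 0. Lengths are in m, angles in rad, forces in N, time in s.
With the tool pointing down it reaches from about 0.25 to 0.725 m from the base axis. Payload 4 kg.
Tool frame: the origin (TCP) lies midway between the tips of the shut fingers; the grasp point (between the pads) lies 19 mm behind it; z points along the fingers, y is the direction in which the jaws open and shut (so a half turn about z gives the same grasp; the last joint's range is limited). The gripper opens to 85 mm and grips with 20 to 120 N. Pads are 22 mm wide; open, the fingers measure 114 mm over their backs; the gripper's body (76 mm by 85 mm) begins 54 mm behind the grasp point. The pads swing forward as they close: fully open they stand 13 mm farther back than shut.
Start: joints at [-1.105, 0.241, 0.005, 1.335, 0, 1.571], TCP at [0.225, -0.447, 0.231] pointing down, gripper open.
Joint ranges: [-2.72, 2.72], [-1.05, 1.87], [-1.09, 1.28], [-1.99, 2.15], [-1.42, 1.44], [-3.14, 3.14]. Speed limits (rad/s): [2.79, 2.79, 3.14, 3.14, 3.14, 3.14].

INTERFACE

Orientations are given as a unit quaternion [x, y, z, w].
In Python, from workcell import get_obs, camera, camera_model, job_done, masks_of gives the robot as it stands.
- The arm moves only by the tool jog_arm, never from a script. Its argument "deltas" is a list that holds one entry, the list of rows, each a list of 7 numbers: the shift along the tool's x, y, z in mm, then the turn, a rotation vector about the tool's x, y, z in degrees, then the finger opening in mm, from 0 to 85.4. A call has 1 to 5 rows; each row shifts and turns the pose as measured when the row begins, along the tool's axes as they then stand; what a row does not reach is not made up. A row lasts 1/10 s, in which the tool goes at most 50 mm and 8.59 degrees, less where a joint would pass 70% of its speed; a pose out of reach is approached as far as the arm can. A call with a gripper value outside its range is refused whole. The fingers move at their own pace and stop on an object; the grip force is fixed at half the most. Time passes only in rows, so rows that do not move let the fingers close. It gives the time, the measured TCP pose, the force and the opening at its end, in the units of the state.
- get_obs(): the state, without advancing time (a new reading comes with each control period).
- camera(name): name is "side" or "top" or "wrist"; returns the picture (480x640x3 uint8, red, green, blue); there is no depth.
- camera_model(name): a dict with "fovy" (degrees; the focal length in pixels is half the picture's height over the tangent of half this angle, whatever the lens; pixels are square), "cx", "cy" (the principal point, pixels), "k1" (the pictures are not rectified: a ray, as slopes to the right and down, at radius r is drawn at 1 + k1 r^2 times it, then the intrinsics apply), "pose" (4x4, takes a point from camera to world coordinates); the wrist camera has in their place "T_tool_cam" (4x4, takes a point from camera to tool coordinates, whose origin is the TCP and whose axes are the flange's). Camera axes: x right, y down, z forward; pixel columns grow to the right and rows downward; lengths in m; the calibration is good to about 2 mm. A picture is of the moment at which its call begins: read the wrist's pose just before it. camera_model takes no time and is no camera call.
- job_done(): hands the job in, once; it reports no verdict.
Trained networks look in the newest picture that a camera, given by its name, has taken for a name from the list of things; names that differ only in an ending like _2 or _b are one class to them, and where a whole thing is asked for, a point or a joint stands for the part that bears it (a point fixed in the world has none). Each returns a list of dicts, best first, with "conf" (0 to 1); they miss things now and then, are a little off and sometimes report something else, mostly with a low value. They report only what shows in the picture. A call takes as long as a camera call. They do not tell look-alikes from the thing itself.
- masks_of(target, camera): "pixels" (480x640 bool, what is visible of it) and "at" ([column, row] in pixels, amid what is visible of it).
The state is a dict: "clock": time; "joint_pos": joint angles; "joint_vel": joint speeds; "tau": joint torques, N m; "eef_pos": TCP position; "tool_rot": TCP orientation; "ft_force": force on the tool from outside, world axes, zero at the start; "ft_torque": the same for the moment, N m; "grip_width": finger opening in m.
Only numpy, scipy, OpenCV 4.12 (cv2) and the standard library are available. Lean on these libraries where they do the work, as an engineer would, in place of code of your own. Each camera call takes 0.05 s, during which the arm holds its last target. There are 200 camera calls.

## Working session

There is one attempt and no reset: what is moved stays moved. The work goes in short steps, Python scripts to look and compute and a tool call to move; the robot and the scene stay as the last step left them, time stands still between calls to the robot, and variables do not carry over. Pictures are saved under pics/ and viewed, about 8 in all and at most 12, crops included, and the job is handed in when it is done.

Besides the shell and the picture viewer there is one more tool, called after "Emit:" as name(argument=value, ...) on one line, values as JSON. jog_arm: Moves the arm, as the interface text tells. Its arguments: {"type":"object","properties":{"deltas":{"type":"array"}},"required":["deltas"]}

```bash
mkdir -p pics; ls; cat > h.py <<'E'
import numpy as np, cv2
from workcell import *
from scipy.spatial.transform import Rotation as R
def model(n):
    m=camera_model(n); f=240/np.tan(np.radians(m["fovy"])/2)
    if "pose" in m: T=np.array(m["pose"])
    else:
        o=get_obs(); W=np.eye(4); W[:3,:3]=R.from_quat(o["tool_rot"]).as_matrix(); W[:3,3]=o["eef_pos"]; T=W@np.array(m["T_tool_cam"])
    return m,f,T
def ray(n,px,M=None):
    m,f,T=M or model(n); d=np.array([(px[0]-m["cx"])/f,(px[1]-m["cy"])/f]); u=d.copy()
    for _ in range(20): u=d/(1+m["k1"]*(u@u))
    v=T[:3,:3]@np.array([u[0],u[1],1]); return T[:3,3],v/np.linalg.norm(v)
def atz(n,px,z,M=None):
    o,v=ray(n,px,M); return o+v*(z-o[2])/v[2]
def proj(n,p,M=None):
    m,f,T=M or model(n); c=np.linalg.inv(T)@np.append(p,1); u=c[:2]/c[2]; u=u*(1+m["k1"]*(u@u)); return u*f+[m["cx"],m["cy"]]
def tri(obs):
    A=np.zeros((3,3));b=np.zeros(3)
    for o,v in obs:
        P=np.eye(3)-np.outer(v,v);A+=P;b+=P@o
    p=np.linalg.solve(A,b); return p,[np.linalg.norm((np.eye(3)-np.outer(v,v))@(p-o)) for o,v in obs]
def save(n,img): cv2.imwrite("pics/"+n,img[...,::-1])
E
python3 - <<'E'
from h import *
a=camera("top");b=camera("side");save("top.png",a);save("side.png",b)
for n in("top","side"):
    m,f,T=model(n);print(n,m["fovy"],m["k1"],T.round(3).tolist())
    for t in("keeper","bar_lug","bar_hole","keeper_hole","drift_grip","punch_grip","rack"):
        print(t,[(round(d["conf"],2),np.round(d["at"]).tolist(),int(d["pixels"].sum())) for d in masks_of(t,n)][:4])
print(get_obs())
E
```

```text
pics
top 47.406028067133725 0.0053589262797651555 [[0.01, -0.99, 0.137, 0.449], [-1.0, -0.009, 0.006, 0.04], [-0.005, -0.137, -0.991, 0.969], [0.0, 0.0, 0.0, 1.0]]
keeper [(0.61, [290.0, 244.0], 5145)]
bar_lug [(0.86, [292.0, 270.0], 1714)]
bar_hole [(0.79, [292.0, 272.0], 1661)]
keeper_hole [(0.75, [292.0, 244.0], 5222), (0.42, [388.0, 207.0], 1714)]
drift_grip [(0.74, [373.0, 206.0], 312)]
punch_grip [(0.78, [334.0, 296.0], 271), (0.76, [407.0, 202.0], 296), (0.63, [245.0, 300.0], 290)]
rack [(0.69, [294.0, 271.0], 1787), (0.56, [387.0, 209.0], 1702)]
side 45.87809646587184 -0.06442338656729872 [[-0.798, -0.339, 0.498, 0.015], [-0.602, 0.43, -0.673, 0.805], [0.014, -0.837, -0.547, 0.679], [0.0, 0.0, 0.0, 1.0]]
keeper [(0.79, [311.0, 260.0], 4089)]
bar_lug [(0.63, [338.0, 255.0], 1064)]
bar_hole [(0.88, [339.0, 260.0], 1093)]
keeper_hole [(0.94, [310.0, 261.0], 4193)]
drift_grip [(0.63, [335.0, 196.0], 344)]
punch_grip [(0.81, [375.0, 257.0], 353), (0.8, [329.0, 295.0], 536)]
rack [(0.56, [333.0, 212.0], 1023)]
{'clock': 0.8, 'joint_pos': array([-1.10502122e+00,  2.40560486e-01,  5.04638559e-03,  1.33524187e+00,
       -1.24545157e-06,  1.57080921e+00]), 'joint_vel': array([ 0.0006172 , -0.00024911, -0.00091406, -0.00110574, -0.00048837,
        0.00068583]), 'tau': array([ 1.63613146e-03, -3.72155499e+01,  2.52676266e+01,  9.95546034e-04,
        2.26290049e-04,  3.57607490e-06]), 'eef_pos': array([ 0.22455989, -0.44674199,  0.23134396]), 'tool_rot': array([9.73005525e-01, 2.30781817e-01, 4.05089168e-06, 1.97762800e-05]), 'ft_force': array([-0.58639098,  0.28680777,  0.56710797]), 'ft_torque': array([0.02172754, 0.00750294, 0.0080898 ]), 'grip_width': 0.08551502228730189}
```

View pics/top.png

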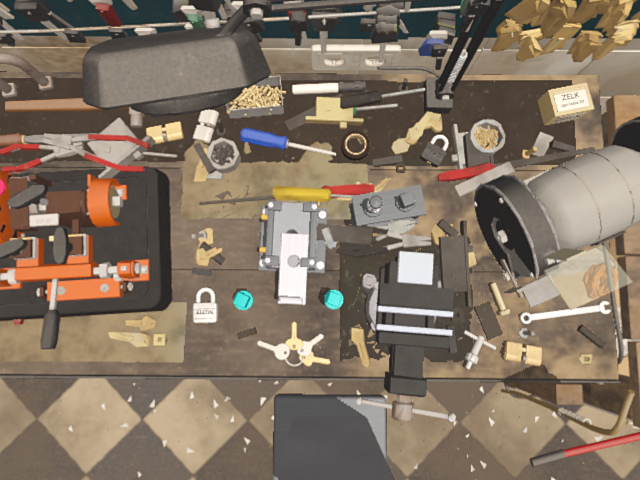

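View pics/side.png

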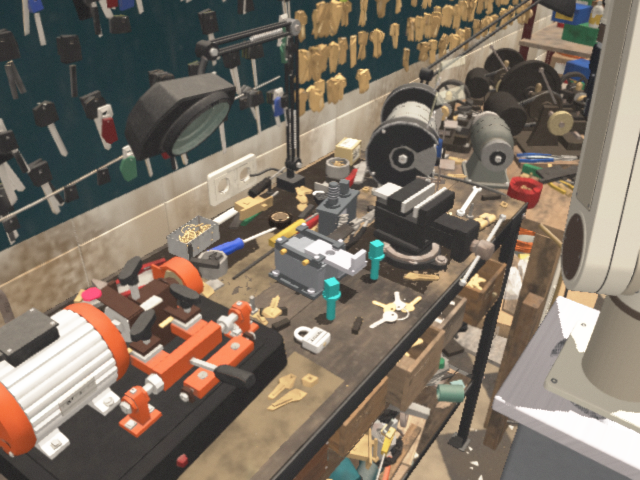

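The keeper with its white bar is at (292,244) in the top picture and the rack is at (388,207). Candidates for the drift:
- round head at (373,206) in the rack
- square head at (407,202), which is the punch
- turquoise look-alikes at (243,300) and (334,299)

I'll check this choice in a close crop.

```bash
python3 - <<'E'
from h import *
a=cv2.imread("pics/top.png");b=cv2.imread("pics/side.png")
c=cv2.resize(a[175:320,230:440],None,fx=3.8,fy=3.8,interpolation=cv2.INTER_CUBIC)[:, :798]
cv2.imwrite("pics/c1.png",c)
d=cv2.resize(b[165:330,240:440],None,fx=3.6,fy=3.6,interpolation=cv2.INTER_CUBIC)
cv2.imwrite("pics/c2.png",d)
for n,px,z in [("drift head",(373,203),.137),("bar hole",(292,262),.07),("lug",(292,300),.096),("dec1",(243,299),.09),("dec2",(334,298),.09),("vise",(415,290),.1)]:
    print(n,atz("top",px,z).round(4))
E
```

```text
drift head [ 0.6096 -0.0434  0.137 ]
bar hole [0.5225 0.0838 0.07  ]
lug [0.46   0.0815 0.096 ]
dec1 [0.4609 0.1601 0.09  ]
dec2 [0.4639 0.0148 0.09  ]
vise [ 0.4776 -0.1128  0.1   ]
```

View pics/c1.png

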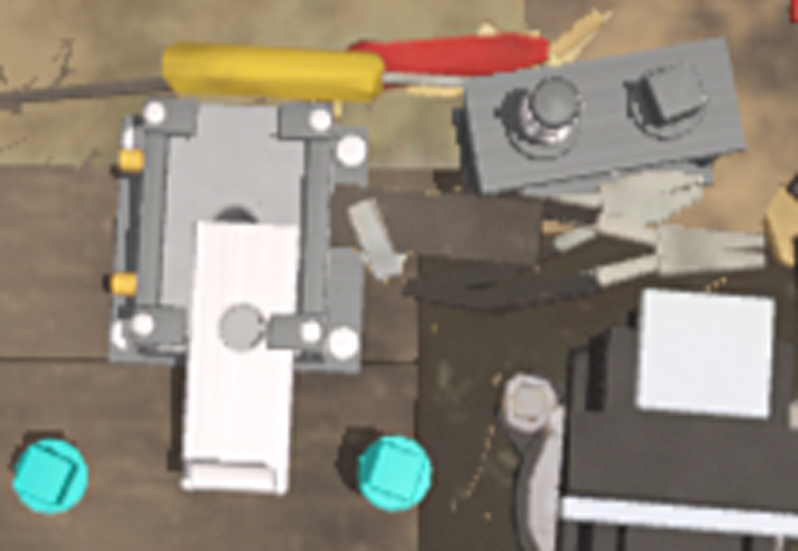

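View pics/c2.png

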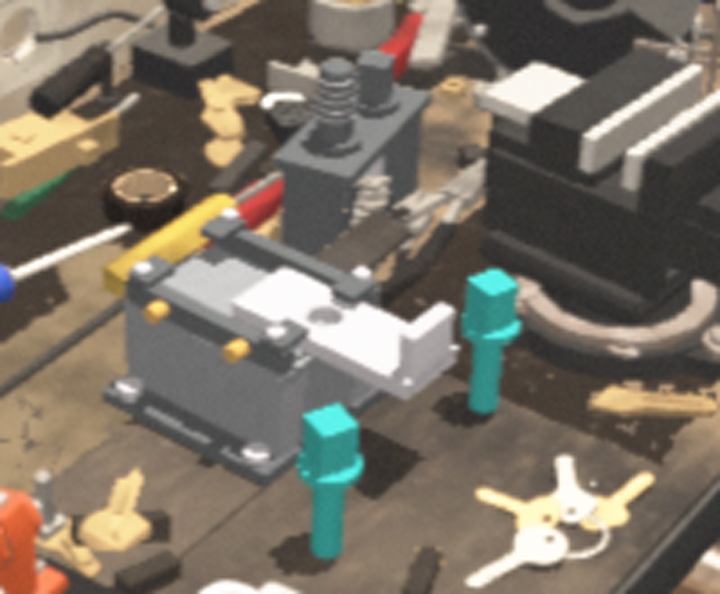

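```bash
python3 - <<'E'
from h import *
M=model("top"); c=lambda x,y:(230+x/3.8,175+y/3.8)
B=[atz("top",c(*p),.081,M) for p in((155,112),(320,118),(143,323),(310,330))]
print("tabs",np.round(B,4).tolist(),np.mean(B,0).round(4)); d=(B[0]+B[1]-B[2]-B[3]); print("yaw",np.arctan2(d[1],d[0]))
for n,p,z in (("barhole",(241,327),.07),("lugtopL",(187,461),.096),("lugtopR",(276,460),.096),("lugnearL",(184,490),.066),("lugnearR",(286,492),.066),("drift",(555,98),.137),("punch",(676,88),.121),("rackL",(470,85),.084),("rackR",(725,40),.084),("rackBR",(745,150),.084),("rackBL",(482,192),.084)): print(n,atz("top",c(*p),z,M).round(4))
S=model("side"); s=lambda x,y:(240+x/3.6,165+y/3.6)
print("side driftTop",atz("side",s(338,68),.137,S).round(4),"barhole",atz("side",s(327,317),.07,S).round(4),"punch",atz("side",s(376,62),.121,S).round(4))
for n,p in (("dec1",((48,470),(330,415))),("dec2",((393,468),(491,280)))): print(n,tri([ray("top",c(*p[0]),M),ray("side",s(*p[1]),S)]))
print("vise",tri([ray("top",c(775,295),M),ray("side",s(585,85),S)]))
print(np.round(camera_model("wrist")["T_tool_cam"],3).tolist(),camera_model("wrist")["fovy"])
E
```

```text
tabs [[0.6165, 0.1198, 0.081], [0.6145, 0.048, 0.081], [0.5245, 0.123, 0.081], [0.5222, 0.0513, 0.081]] [0.5694 0.0855 0.081 ]
yaw -0.03562800208335248
barhole [0.5241 0.0814 0.07  ]
lugtopL [0.4656 0.1019 0.096 ]
lugtopR [0.4664 0.0648 0.096 ]
lugnearL [0.4538 0.1051 0.066 ]
lugnearR [0.4534 0.0611 0.066 ]
drift [ 0.6131 -0.0481  0.137 ]
punch [ 0.621  -0.1001  0.121 ]
rackL [ 0.629 -0.017  0.084]
rackR [ 0.6499 -0.1278  0.084 ]
rackBR [ 0.6015 -0.1356  0.084 ]
rackBL [ 0.5822 -0.0221  0.084 ]
side driftTop [ 0.6085 -0.042   0.137 ] barhole [0.5224 0.0839 0.07  ] punch [ 0.613  -0.0871  0.121 ]
dec1 (array([0.46238283, 0.16248975, 0.0808784 ]), [np.float64(0.000966530102049768), np.float64(0.0009665301020498765)])
dec2 (array([0.46424025, 0.01575253, 0.08159004]), [np.float64(0.0005005951428465414), np.float64(0.000500595142846691)])
vise (array([ 0.52278323, -0.14825695,  0.11174213]), [np.float64(0.014852493118694427), np.float64(0.0148524931186945)])
[[0.001, -0.955, -0.297, 0.077], [1.0, 0.001, 0.0, 0.0], [0.0, -0.297, 0.955, -0.142], [0.0, 0.0, 0.0, 1.0]] 66.683145302973
```

Emit:
jog_arm(deltas=[[[0,0,-15,0,0,7.2,0],[0,0,-15,0,0,7.2,0],[0,0,-15,0,0,7.2,0],[0,0,-5,0,0,7.2,0]]])

```text
clock: 1.2
eef_pos: [0.2241, -0.4458, 0.2816]
tool_rot: [1.0, -0.028, -0.001, -0.002]
ft_force: [-0.1, 0.3, 0.2]
grip_width: 0.028
```

Emit:
jog_arm(deltas=[[[14,-45,0,0,0,0,0],[14,-45,0,0,0,0,0],[14,-45,0,0,0,0,0],[14,-45,0,0,0,0,0],[14,-45,0,0,0,-1,0]]])

```text
clock: 1.7
eef_pos: [0.3092, -0.225, 0.282]
tool_rot: [1.0, -0.027, 0.001, 0.0]
ft_force: [0.3, 0.0, 0.6]
grip_width: -0.0001
```

Emit:
jog_arm(deltas=[[[14,-45,0,0,0,0,0],[14,-45,0,0,0,0,0],[14,-45,0,0,0,0,0],[14,-45,0,0,0,0,0],[14,-45,0,0,0,0,0]]])

```text
clock: 2.2
eef_pos: [0.3922, -0.0095, 0.2836]
tool_rot: [1.0, -0.016, 0.004, -0.005]
ft_force: [0.3, -1.3, 0.3]
grip_width: 0.0004
```

Emit:
jog_arm(deltas=[[[12,-45,0,0,0,0,0],[12,-45,0,0,0,0,0],[0,-3,0,0,0,0,0],[0,0,0,0,0,0,0]]])

```text
clock: 2.6
eef_pos: [0.4198, 0.0349, 0.2862]
tool_rot: [0.999, 0.022, 0.003, -0.028]
ft_force: [0.1, -0.4, -0.9]
grip_width: 0.0
```

```bash
python3 - <<'E'
from h import *
M=model("wrist"); a=camera("wrist"); save("w1.png",a); o=get_obs(); print(o["eef_pos"],o["tool_rot"],o["clock"])
import pickle; pickle.dump((dict(M[0]),M[1],M[2]),open("w1.pkl","wb"))
for t in("keeper","bar_lug","drift_grip"):
  print(t,[(round(d["conf"],2),np.round(d["at"]).tolist()) for d in masks_of(t,"wrist")])
E
```

```text
[0.41977385 0.03468138 0.28622397] [ 0.99936541  0.02166479  0.00357188 -0.02804722] 2.65
keeper [(0.66, [284.0, 70.0])]
bar_lug [(0.56, [284.0, 107.0])]
drift_grip [(0.66, [437.0, 4.0]), (0.57, [290.0, 224.0])]
```

View pics/w1.png

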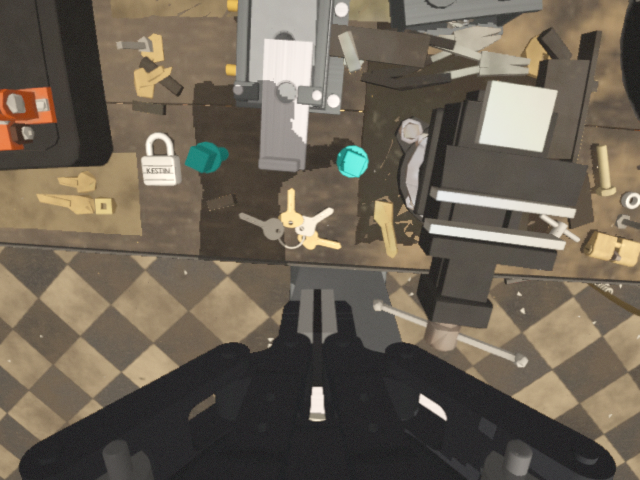

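```bash
python3 - <<'E'
from h import *
o=get_obs(); print(o["joint_pos"].round(3),o["joint_vel"].round(3),o["ft_force"].round(2),o["tau"].round(2), o["eef_pos"],R.from_quat(o["tool_rot"]).as_matrix().round(3))
E
```

```text
[ 0.041  0.057 -0.072  1.433  0.056  3.141] [-0.003 -0.001  0.001 -0.002  0.002 -0.001] [ 0.32  0.2  -0.54] [  0.17 -28.48  25.8   -0.08   0.19  -0.  ] [0.41958433 0.03410644 0.2863738 ] [[ 0.999  0.042  0.006]
 [ 0.042 -0.998  0.056]
 [ 0.009 -0.056 -0.998]]
```

Emit:
jog_arm(deltas=[[[0,-5,0,0,0,0,0],[0,-5,0,0,0,0,0]]])

```text
clock: 3.0
eef_pos: [0.4188, 0.0372, 0.2872]
tool_rot: [0.999, 0.023, 0.004, -0.03]
ft_force: [-0.5, -0.3, 0.3]
grip_width: -0.0
```

```bash
python3 - <<'E'
from h import *
o=get_obs(); print(o["joint_pos"].round(3),o["joint_vel"].round(3),o["eef_pos"],R.from_quat(o["tool_rot"]).as_matrix().round(3))
E
```

```text
[ 0.045  0.055 -0.072  1.435  0.06   3.141] [ 0.023 -0.006  0.005  0.008  0.023 -0.001] [0.41878408 0.03724317 0.28716581] [[ 0.999  0.046  0.006]
 [ 0.046 -0.997  0.061]
 [ 0.009 -0.06  -0.998]]
```

```bash
cat >> h.py <<'E'
def plan(p,yaw,n=None):
    o=get_obs(); p0=np.array(o["eef_pos"]); R0=R.from_quat(o["tool_rot"]); R1=R.from_euler("z",yaw)*R.from_euler("x",np.pi)
    rv=(R0.inv()*R1).as_rotvec(); d=np.array(p)-p0
    n=n or int(max(np.ceil(np.linalg.norm(d)/.045),np.ceil(np.degrees(np.linalg.norm(rv))/8),1))
    print("clock",o["clock"],"q6",o["joint_pos"][5].round(2),"at",p0.round(4),"yaw",round(float(np.arctan2(*R0.as_matrix()[[1,0],0])),3),"rv",np.degrees(rv).round(1),"n",n)
    for k in range(n):
        Rk=R0*R.from_rotvec(rv*k/n); print((Rk.inv().apply(d/n)*1e3).round(1).tolist(),np.degrees(rv/n).round(2).tolist())
E
python3 -c "
from h import *
plan([.415,.0805,.25],1.535)"
```

```text
clock 3.0 q6 3.14 at [0.4188 0.0372 0.2872] yaw 0.046 rv [ -2.4  -3.  -85.3] n 11
[-0.2, -3.7, 3.6] [-0.22, -0.27, -7.75]
[0.3, -3.7, 3.6] [-0.22, -0.27, -7.75]
[0.8, -3.7, 3.6] [-0.22, -0.27, -7.75]
[1.4, -3.5, 3.6] [-0.22, -0.27, -7.75]
[1.8, -3.3, 3.5] [-0.22, -0.27, -7.75]
[2.3, -3.1, 3.5] [-0.22, -0.27, -7.75]
[2.7, -2.7, 3.5] [-0.22, -0.27, -7.75]
[3.1, -2.4, 3.5] [-0.22, -0.27, -7.75]
[3.4, -1.9, 3.4] [-0.22, -0.27, -7.75]
[3.6, -1.5, 3.4] [-0.22, -0.27, -7.75]
[3.8, -1.0, 3.4] [-0.22, -0.27, -7.75]
```

Emit:
jog_arm(deltas=[[[0,-4,4,-0.2,-0.3,-8,0],[0,-4,4,-0.2,-0.3,-8,0],[1,-4,4,-0.2,-0.3,-8,0],[1,-4,4,-0.2,-0.3,-8,0],[2,-3,4,-0.2,-0.3,-8,0]]])

```text
clock: 3.5
eef_pos: [0.4162, 0.057, 0.2689]
tool_rot: [0.927, 0.375, 0.003, -0.018]
ft_force: [-0.1, -0.0, -0.7]
grip_width: 0.0
```

Emit:
jog_arm(deltas=[[[2,-3,4,-0.2,-0.3,-8,0],[3,-3,4,-0.2,-0.3,-8,0],[3,-2,4,-0.2,-0.3,-8,0],[3,-2,3,-0.2,-0.3,-8,0],[4,-1,3,-0.2,-0.3,-8,0]]])

```text
clock: 4.0
eef_pos: [0.4131, 0.0762, 0.251]
tool_rot: [0.734, 0.679, -0.0, -0.002]
ft_force: [-0.2, -0.2, 0.5]
grip_width: -0.0001
```

```bash
python3 -c "
from h import *
plan([.418,.081,.076],1.535)"
```

```text
clock 4.0 q6 1.83 at [0.4131 0.0762 0.251 ] yaw 1.494 rv [-0.2 -0.2 -2.4] n 4
[1.2, 1.3, 43.7] [-0.05, -0.04, -0.59]
[1.2, 1.3, 43.7] [-0.05, -0.04, -0.59]
[1.2, 1.2, 43.7] [-0.05, -0.04, -0.59]
[1.2, 1.2, 43.7] [-0.05, -0.04, -0.59]
```

Emit:
jog_arm(deltas=[[[1,1,40,0,0,-0.6,0],[1,1,40,0,0,-0.6,0],[1,1,40,0,0,-0.6,0],[1,1,40,0,0,-0.6,0],[1,1,10,0,0,0,0]]])

```text
clock: 4.5
eef_pos: [0.4218, 0.0823, 0.0795]
tool_rot: [0.718, 0.696, 0.005, 0.001]
ft_force: [-0.2, 0.1, 0.2]
grip_width: -0.0
```

```bash
python3 -c "
from h import *
plan([.490,.081,.080],1.535,5)"
```

```text
clock 4.5 q6 1.79 at [0.4218 0.0823 0.0795] yaw 1.54 rv [ 0.5 -0.3  0.3] n 5
[0.2, 13.6, 0.0] [0.1, -0.07, 0.05]
[0.2, 13.6, -0.0] [0.1, -0.07, 0.05]
[0.2, 13.6, -0.0] [0.1, -0.07, 0.05]
[0.2, 13.6, -0.1] [0.1, -0.07, 0.05]
[0.2, 13.6, -0.1] [0.1, -0.07, 0.05]
```

Emit:
jog_arm(deltas=[[[0,10,0,0,0,0,0],[0,10,0,0,0,0,0],[0,10,0,0,0,0,0],[0,10,0,0,0,0,0],[0,8,0,0,0,0,0]]])

```text
clock: 5.0
eef_pos: [0.4697, 0.08, 0.0791]
tool_rot: [0.718, 0.696, 0.002, -0.002]
ft_force: [-2.6, 0.2, -2.5]
grip_width: 0.0001
```

Emit:
jog_arm(deltas=[[[0,8,0,0,0,0,0],[0,6,0,0,0,0,0],[0,5,0,0,0,0,0]]])

```text
clock: 5.3
eef_pos: [0.4907, 0.0792, 0.0793]
tool_rot: [0.718, 0.696, 0.002, -0.002]
ft_force: [-3.9, -0.6, -1.4]
grip_width: 0.0
```

Emit:
jog_arm(deltas=[[[0,3,0,0,0,0,0],[0,3,0,0,0,0,0],[0,3,0,0,0,0,0]]])

```text
clock: 5.6
eef_pos: [0.4904, 0.0791, 0.0789]
tool_rot: [0.718, 0.696, -0.005, -0.009]
ft_force: [-10.8, -0.0, 7.9]
grip_width: 0.0004
```

Emit:
jog_arm(deltas=[[[0,-12,0,0,0,0,0],[0,-8,-30,0,0,0,0],[0,0,-45,0,0,0,0],[0,0,-45,0,0,0,0],[0,20,-20,0,0,0,0]]])

```text
clock: 6.1
eef_pos: [0.4953, 0.0781, 0.2249]
tool_rot: [0.718, 0.696, -0.003, -0.007]
ft_force: [0.7, -0.0, 0.6]
grip_width: -0.0003
```

```bash
python3 -c "
from h import *
plan([.567,.097,.21],1.535)"
```

```text
clock 6.1 q6 1.75 at [0.4953 0.0781 0.2249] yaw 1.54 rv [-0.7 -0.3  0.3] n 2
[10.5, 35.7, 7.0] [-0.37, -0.15, 0.16]
[10.6, 35.6, 7.2] [-0.37, -0.15, 0.16]
```

Emit:
jog_arm(deltas=[[[10,35,7,-0.4,-0.2,0,0],[10,36,7,-0.4,-0.2,0,0],[0,0,0,0,0,0,0],[0,0,0,0,0,0,0]]])

```text
clock: 6.5
eef_pos: [0.5809, 0.0971, 0.2216]
tool_rot: [0.718, 0.696, 0.012, 0.011]
ft_force: [-0.0, -0.2, -0.4]
grip_width: -0.0001
```

```bash
python3 - <<'E'
from h import *
import pickle
M=model("wrist"); a=camera("wrist"); t=camera("top"); save("w2f.png",a); save("t2.png",t); pickle.dump((dict(M[0]),M[1],M[2]),open("w2.pkl","wb"))
plan([.567,.097,.21],1.535)
for n,p in(("khole60",(.569,.0855,.06)),("drifttop",(.611,-.045,.137)),("lug",(.503,.08,.096))): print(n,proj("wrist",p,M))
save("w2.png",np.hstack([cv2.resize(a,(480,360)),cv2.resize(t[180:290,250:350],(320,352),interpolation=cv2.INTER_CUBIC)][:1]+[cv2.copyMakeBorder(cv2.resize(t[180:290,250:350],(320,352),interpolation=cv2.INTER_CUBIC),0,8,0,0,0)]))
E
```

```text
clock 6.6 q6 1.77 at [0.5797 0.0969 0.2214] yaw 1.539 rv [ 1.8 -0.1  0.2] n 1
[-0.3, -13.1, 11.0] [1.75, -0.11, 0.24]
khole60 [295.94855349 231.85641701]
drifttop [355.51859568 416.42977362]
lug [210.43240868 254.89823964]
```

View pics/w2f.png

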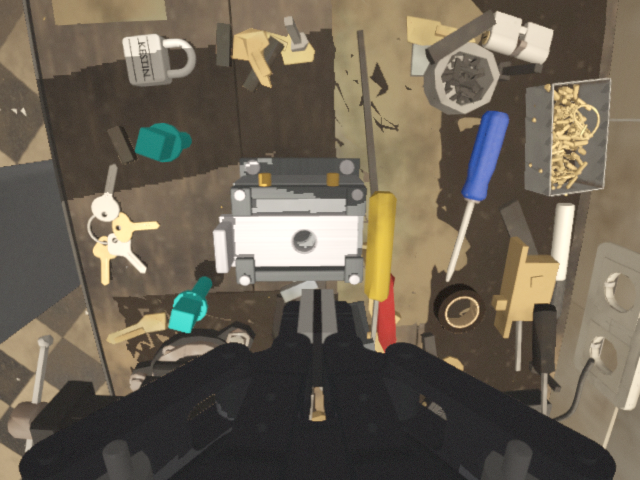

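```bash
python3 - <<'E'
import cv2
a=cv2.imread("pics/w2f.png"); cv2.imwrite("pics/c3.png",cv2.resize(a[175:295,205:375],None,fx=4.6,fy=4.6,interpolation=cv2.INTER_CUBIC))
E
```

```text
(no output)
```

View pics/c3.png

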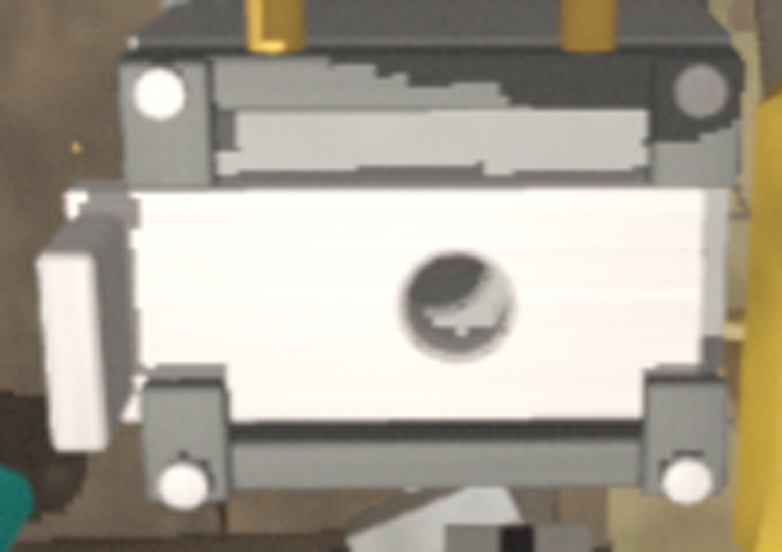

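```bash
python3 - <<'E'
from h import *
import pickle
M=pickle.load(open("w2.pkl","rb")); c=lambda x,y:(205+x/4.6-.4,175+y/4.6-.4)
for z in(.079,.082):
    B=[atz("wrist",c(*p),z,M) for p in((160,92),(702,90),(183,485),(687,482))]; print(np.round(B,4)[:,:2].tolist(),np.mean(B,0).round(4)); d=B[1]+B[3]-B[0]-B[2]; print(np.arctan2(d[1],d[0]))
# tab inner/outer x edges at z=.079: left tab upper x 122..213, right 652..740 ; lower 145..228, 645..725
L=[atz("wrist",c(*p),.079,M) for p in((122,65),(740,65),(145,382),(725,382))]; print("tabs outer",np.round(L,4)[:,:2].tolist(),np.mean(L,0).round(4))
L=[atz("wrist",c(*p),.079,M) for p in((213,185),(650,185),(228,378),(645,378))]; print("tabs inner",np.round(L,4)[:,:2].tolist(),np.mean(L,0).round(4))
print("bar hole",atz("wrist",c(457,305),.07,M).round(4))
print("lug top", [atz("wrist",c(*p),.096,M).round(4) for p in((40,253),(55,449))])
print("bar end",[atz("wrist",c(*p),.07,M).round(4) for p in((703,190),(703,372))])
print("bar edges",[atz("wrist",c(*p),.07,M).round(4) for p in((450,187),(450,421))])
# top cam check
t=cv2.imread("pics/t2.png")
cv2.imwrite("pics/c4.png",cv2.resize(t[185:305,240:410],None,fx=4.6,fy=4.6,interpolation=cv2.INTER_CUBIC))
E
```

```text
[[0.5267, 0.1233], [0.6196, 0.1201], [0.5241, 0.0504], [0.617, 0.0469]] [0.5718 0.0852 0.079 ]
-0.036087322715275184
[[0.5273, 0.1238], [0.6192, 0.1207], [0.5247, 0.0517], [0.6166, 0.0482]] [0.5719 0.0861 0.082 ]
-0.03608732271527533
tabs outer [[0.5207, 0.1282], [0.6262, 0.1242], [0.5191, 0.0708], [0.6239, 0.0663]] [0.5725 0.0974 0.079 ]
tabs inner [[0.5344, 0.1066], [0.6105, 0.1036], [0.5341, 0.0709], [0.6093, 0.0677]] [0.5721 0.0872 0.079 ]
bar hole [0.5757 0.0802 0.07  ]
lug top [array([0.5076, 0.1003, 0.096 ]), array([0.5061, 0.0654, 0.096 ])]
bar end [array([0.6211, 0.1001, 0.07  ]), array([0.6211, 0.0651, 0.07  ])]
bar edges [array([0.5754, 0.1025, 0.07  ]), array([0.5735, 0.0574, 0.07  ])]
```

```bash
python3 -c "
from h import *
plan([.611,-.043,.25],1.745)"
```

```text
clock 6.6 q6 1.77 at [0.5797 0.0969 0.2214] yaw 1.539 rv [  1.8   0.1 -11.8] n 4
[-34.7, 9.1, -6.9] [0.44, 0.02, -2.95]
[-35.1, 7.3, -7.0] [0.44, 0.02, -2.95]
[-35.4, 5.4, -7.1] [0.44, 0.02, -2.95]
[-35.7, 3.5, -7.1] [0.44, 0.02, -2.95]
```

Emit:
jog_arm(deltas=[[[-35,9,-7,0.4,0,-3,60],[-35,7,-7,0.4,0,-3,60],[-35,5,-7,0.4,0,-3,60],[-36,4,-7,0.4,0,-3,60]]])

```text
clock: 7.0
eef_pos: [0.6079, -0.0421, 0.252]
tool_rot: [0.635, 0.773, 0.0, 0.0]
ft_force: [1.2, 0.3, 0.4]
grip_width: 0.0581
```

```bash
python3 -c "
from h import *
plan([.611,-.043,.25],1.745)"
```

```text
clock 7.0 q6 1.31 at [ 0.6079 -0.0421  0.252 ] yaw 1.767 rv [0.1 0.  1.3] n 1
[-1.5, 2.8, 2.0] [0.05, 0.03, 1.25]
```

Emit:
jog_arm(deltas=[[[0,0,0,0,0,0,60],[0,0,0,0,0,0,60]]])

```text
clock: 7.2
eef_pos: [0.6078, -0.0471, 0.2539]
tool_rot: [0.637, 0.771, 0.001, 0.002]
ft_force: [-0.1, 0.6, -0.2]
grip_width: 0.0601
```

```bash
python3 - <<'E'
from h import *
import pickle
M=model("wrist"); a=camera("wrist"); pickle.dump((dict(M[0]),M[1],M[2]),open("w3.pkl","wb"))
o=get_obs();print(o["eef_pos"])
for t in ("drift_grip","punch_grip","rack"):
  print(t,[(round(d["conf"],2),np.round(d["at"],1).tolist(),atz("wrist",d["at"],.13,M).round(4).tolist()) for d in masks_of(t,"wrist")])
u,v=np.round(proj("wrist",(.611,-.045,.125),M)).astype(int); u0=max(u-85,0);v0=max(v-60,0);print(u,v,u0,v0)
save("w3.png",cv2.resize(a[v0:v0+120,u0:u0+170],None,fx=4.6,fy=4.6,interpolation=cv2.INTER_CUBIC))
E
```

```text
[ 0.60780786 -0.04712085  0.25404925]
drift_grip [(0.77, [321.4, 222.4], [0.612, -0.0408, 0.13])]
punch_grip [(0.78, [320.2, 276.2], [0.6196, -0.0842, 0.13]), (0.65, [167.7, 111.8], [0.491, 0.0178, 0.13])]
rack [(0.81, [314.0, 245.6], [0.61, -0.06, 0.13]), (0.25, [297.4, 51.4], [0.5736, 0.0724, 0.13])]
319 226 234 166
```

View pics/w3.png

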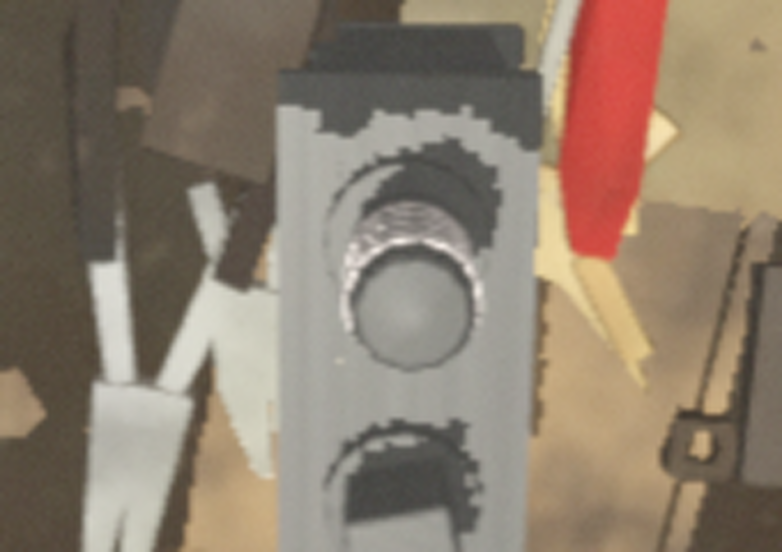

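```bash
python3 - <<'E'
from h import *
import pickle
M=pickle.load(open("w3.pkl","rb"))
print(atz("wrist",(323.6,232.3),.136,M),atz("wrist",(323.2,218.2),.09,M))
plan([.6125,-.0455,.17],1.745)
E
```

```text
[ 0.61469134 -0.04641455  0.136     ] [ 0.61554658 -0.04719235  0.09      ]
clock 7.4 q6 1.3 at [ 0.6078 -0.0454  0.2535] yaw 1.763 rv [0.2 0.1 1. ] n 2
[-0.4, 2.2, 41.8] [0.08, 0.07, 0.52]
[-0.4, 2.2, 41.8] [0.08, 0.07, 0.52]
```

```bash
python3 - <<'E'
from h import *
plan([.614,-.047,.102],1.745,4)
E
```

```text
clock 7.4 q6 1.3 at [ 0.6078 -0.0454  0.2535] yaw 1.763 rv [0.2 0.1 1. ] n 4
[-0.6, 1.3, 37.9] [0.04, 0.03, 0.26]
[-0.6, 1.4, 37.9] [0.04, 0.03, 0.26]
[-0.6, 1.4, 37.9] [0.04, 0.03, 0.26]
[-0.6, 1.4, 37.9] [0.04, 0.03, 0.26]
```

Emit:
jog_arm(deltas=[[[0,3,30,0,0,0.5,60],[0,3,20,0,0,0.5,60],[0,0,20,0,0,0,60],[0,0,10,0,0,0,60]]])

```text
clock: 7.8
eef_pos: [0.6146, -0.0392, 0.1737]
tool_rot: [0.64, 0.768, 0.002, 0.004]
ft_force: [-1.0, -0.3, -0.6]
grip_width: 0.0602
```

```bash
python3 - <<'E'
from h import *
plan([.614,-.047,.102],1.745,4)
E
```

```text
clock 7.8 q6 1.33 at [ 0.6146 -0.0392  0.1737] yaw 1.752 rv [0.5 0.2 0.4] n 4
[-1.8, -0.7, 17.9] [0.12, 0.04, 0.1]
[-1.9, -0.6, 17.9] [0.12, 0.04, 0.1]
[-1.9, -0.6, 17.9] [0.12, 0.04, 0.1]
[-1.9, -0.5, 17.9] [0.12, 0.04, 0.1]
```

Emit:
jog_arm(deltas=[[[-4,0,5,0.3,0.1,0.4,60],[-2,0,10,0.2,0,0,60],[0,0,0,0,0,0,60]]])

```text
clock: 8.1
eef_pos: [0.6149, -0.0435, 0.157]
tool_rot: [0.642, 0.767, -0.001, -0.001]
ft_force: [0.1, -0.5, 0.4]
grip_width: 0.0597
```

```bash
python3 - <<'E'
from h import *
plan([.614,-.047,.102],1.745,4)
E
```

```text
clock 8.1 q6 1.32 at [ 0.6149 -0.0435  0.157 ] yaw 1.747 rv [-0.2  0.   0.1] n 4
[-0.8, -0.3, 13.8] [-0.05, 0.01, 0.03]
[-0.8, -0.4, 13.8] [-0.05, 0.01, 0.03]
[-0.8, -0.4, 13.8] [-0.05, 0.01, 0.03]
[-0.8, -0.4, 13.8] [-0.05, 0.01, 0.03]
```

Emit:
jog_arm(deltas=[[[-1,0,13,0,0,0,60],[-1,-1,13,0,0,0,60],[-1,0,13,0,0,0,60],[-1,0,11,0,0,0,60],[0,0,3,0,0,0,60]]])

```text
clock: 8.6
eef_pos: [0.617, -0.0486, 0.1033]
tool_rot: [0.642, 0.766, 0.0, 0.002]
ft_force: [-0.4, 0.6, 0.1]
grip_width: 0.0599
```

```bash
python3 - <<'E'
from h import *
plan([.614,-.047,.102],1.745,1)
E
```

```text
clock 8.6 q6 1.32 at [ 0.617  -0.0486  0.1033] yaw 1.746 rv [0.2 0.1 0.1] n 1
[2.1, -2.7, 1.2] [0.17, 0.12, 0.08]
```

Emit:
jog_arm(deltas=[[[2,-2,1,0.2,0.1,0,45],[0,-1,0,0,0,0,30],[0,0,0,0,0,0,10],[0,0,0,0,0,0,10],[0,0,0,0,0,0,10]]])

```text
clock: 9.1
eef_pos: [0.6138, -0.0471, 0.1029]
tool_rot: [0.642, 0.766, -0.0, 0.0]
ft_force: [-0.3, 0.1, -3.0]
grip_width: 0.0203
```

Emit:
jog_arm(deltas=[[[0,0,0,0,0,0,10],[0,0,-10,0,0,0,10],[0,0,-20,0,0,0,10],[0,0,-30,0,0,0,10],[0,0,-45,0,0,0,10]]])

```text
clock: 9.6
eef_pos: [0.6091, -0.0466, 0.2041]
tool_rot: [0.642, 0.766, -0.005, -0.007]
ft_force: [0.1, 0.5, -1.8]
grip_width: 0.0204
```

```bash
python3 - <<'E'
from h import *
o=get_obs();print(o["ft_force"],o["grip_width"])
plan([.5725,.083,.216],1.6)
E
```

```text
[ 0.08517952  0.51779194 -1.79581217] 0.020375231896476078
clock 9.6 q6 1.32 at [ 0.6091 -0.0466  0.2041] yaw 1.746 rv [-0.9 -0.1  8.4] n 4
[33.5, -3.4, -2.8] [-0.23, -0.04, 2.1]
[33.4, -4.6, -2.8] [-0.23, -0.04, 2.1]
[33.2, -5.8, -2.9] [-0.23, -0.04, 2.1]
[32.9, -7.0, -2.9] [-0.23, -0.04, 2.1]
```

Emit:
jog_arm(deltas=[[[30,-3,-2,-0.2,0,2,10],[33,-5,-2,-0.2,0,2,10],[33,-6,-2,-0.2,0,2,10],[33,-7,-2,-0.2,0,2,10],[0,0,0,0,0,0,10]]])

```text
clock: 10.1
eef_pos: [0.5782, 0.0815, 0.2267]
tool_rot: [0.698, 0.716, 0.008, 0.007]
ft_force: [0.2, -0.6, -1.7]
grip_width: 0.02
```

```bash
python3 - <<'E'
from h import *
plan([.5735,.083,.190],1.6)
E
```

```text
clock 10.1 q6 1.69 at [0.5782 0.0815 0.2267] yaw 1.596 rv [ 1.2 -0.1 -0.2] n 1
[1.6, -5.4, 36.6] [1.21, -0.14, -0.21]
```

Emit:
jog_arm(deltas=[[[1,-3,15,0.8,0,0,10],[0,-2,20,0.4,0,0,10],[0,0,20,0,0,0,10],[0,0,5,0,0,0,10],[0,0,0,0,0,0,10]]])

```text
clock: 10.6
eef_pos: [0.5736, 0.081, 0.1641]
tool_rot: [0.698, 0.716, 0.0, -0.001]
ft_force: [0.1, 0.5, -2.2]
grip_width: 0.0206
```

```bash
python3 - <<'E'
from h import *
import pickle
plan([.5735,.083,.165],1.6)
M=model("wrist"); a=camera("wrist"); b=camera("side"); pickle.dump((dict(M[0]),M[1],M[2]),open("w4.pkl","wb"))
o=get_obs(); T=R.from_quat(o["tool_rot"]).as_matrix(); tip=np.array(o["eef_pos"])+T@[0,0,.085]; print("tip",tip)
save("w4f.png",a);save("s4f.png",b)
u,v=np.round(proj("wrist",tip,M)).astype(int); print(u,v); u2,v2=np.round(proj("side",tip)).astype(int);print(u2,v2)
c1=cv2.resize(a[v-60:v+60,u-40:u+40],(400,600),interpolation=cv2.INTER_CUBIC); c2=cv2.resize(b[v2-45:v2+45,u2-30:u2+30],(400,600),interpolation=cv2.INTER_CUBIC)
save("c5.png",np.hstack([c1,c2]))
E
```

```text
clock 10.6 q6 1.68 at [0.5736 0.081  0.1641] yaw 1.597 rv [-0.1 -0.1 -0.2] n 1
[2.0, -0.0, -0.9] [-0.05, -0.09, -0.2]
tip [0.57419283 0.08135119 0.08016859]
316 247
310 239
```

View pics/c5.png

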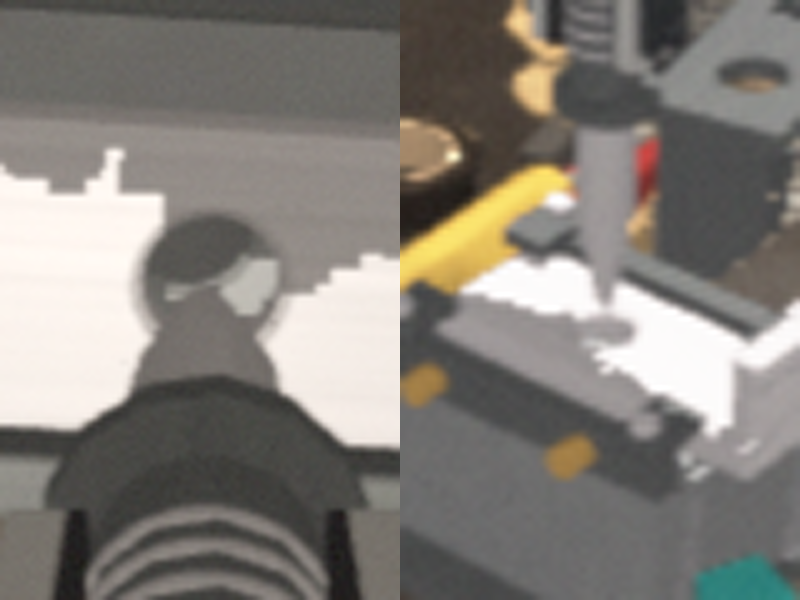

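```bash
python3 - <<'E'
from h import *
import pickle
M=pickle.load(open("w4.pkl","rb")); c=lambda x,y:(276+x/5-.4,187+y/5-.4)
print("hole",atz("wrist",c(210,280),.07,M),"tip",atz("wrist",c(206,291),.081,M))
print("edge t/b/l/r",[atz("wrist",c(*p),.07,M).round(4) for p in((210,212),(140,280),(280,280))])
S=lambda x,y:(280+(x-400)/6.667-.4,194+y/6.667-.4)
print("side hole",atz("side",S(610,328),.07),"tip",atz("side",S(605,308),.081))
E
```

```text
hole [0.57537708 0.08079474 0.07      ] tip [0.57477818 0.08282721 0.081     ]
edge t/b/l/r [array([0.5751, 0.0904, 0.07  ]), array([0.5658, 0.0805, 0.07  ]), array([0.5849, 0.081 , 0.07  ])]
side hole [0.57304216 0.07937264 0.07      ] tip [0.57045376 0.08515943 0.081     ]
```

Emit:
jog_arm(deltas=[[[0.5,-1,3,0,0,0,10],[0,0,4,0,0,0,10],[0,0,4,0,0,0,10],[0,0,4,0,0,0,10]]])

```text
clock: 11.1
eef_pos: [0.5755, 0.0814, 0.1525]
tool_rot: [0.698, 0.716, 0.003, 0.002]
ft_force: [-0.7, -0.7, -1.3]
grip_width: 0.0203
```

Emit:
jog_arm(deltas=[[[1,-3,0,0,0,0,10],[0,0,1,0,0,0,10],[0,0,2,0,0,0,10]]])

```text
clock: 11.4
eef_pos: [0.5719, 0.0825, 0.149]
tool_rot: [0.698, 0.716, 0.003, 0.001]
ft_force: [-0.5, 0.3, -0.9]
grip_width: 0.0202
```

Emit:
jog_arm(deltas=[[[0,0,3,0.3,0,0,10],[0,0,3,0,0,0,10],[0,0,3,0,0,0,10]]])

```text
clock: 11.7
eef_pos: [0.5722, 0.0827, 0.1396]
tool_rot: [0.698, 0.716, 0.002, -0.0]
ft_force: [-0.3, -0.0, -1.9]
grip_width: 0.0205
```

Emit:
jog_arm(deltas=[[[1,-0.5,3,0,0,0,10],[1,-0.5,3,0,0,0,10],[1,0,3,0,0,0,10]]])

```text
clock: 12.0
eef_pos: [0.5726, 0.0842, 0.1306]
tool_rot: [0.698, 0.716, 0.002, 0.002]
ft_force: [1.4, -2.9, 0.6]
grip_width: 0.0203
```

Emit:
jog_arm(deltas=[[[1,-1,3,0,0,0,10],[1,-1,3,0,0,0,10],[0.5,-0.5,3,0,0,0,10]]])

```text
clock: 12.3
eef_pos: [0.5726, 0.0854, 0.1231]
tool_rot: [0.699, 0.715, 0.003, 0.005]
ft_force: [0.0, -2.7, 4.4]
grip_width: 0.02
```

Emit:
jog_arm(deltas=[[[0.5,-0.5,3,0.4,0,0,10],[0,0,3,0,0,0,10],[0,0,4,0,0,0,10]]])

```text
clock: 12.6
eef_pos: [0.5716, 0.0862, 0.1136]
tool_rot: [0.699, 0.715, 0.001, 0.002]
ft_force: [-1.9, -1.8, 5.6]
grip_width: 0.0205
```

```bash
python3 -c "
from h import *
plan([.5717,.086,.088],1.597,1);print(get_obs()['ft_force'],get_obs()['ft_torque'])"
```

```text
clock 12.6 q6 1.7 at [0.5716 0.0862 0.1136] yaw 1.594 rv [ 0.2  0.2 -0.2] n 1
[-0.1, -0.1, 25.6] [0.24, 0.16, -0.19]
[-1.85434462 -1.83425892  5.63954649] [-0.51444599  0.41999692 -0.01538324]
```

Emit:
jog_arm(deltas=[[[0,0,3,0.2,0.1,0,10],[0,0,3,0,0,0,10],[0,0,3,0,0,0,10],[0,0,3,0,0,0,10]]])

```text
clock: 13.0
eef_pos: [0.5711, 0.0863, 0.0998]
tool_rot: [0.699, 0.715, -0.001, -0.0]
ft_force: [0.8, -3.6, 2.7]
grip_width: 0.0205
```

Emit:
jog_arm(deltas=[[[0,0,3,0,0,0,10],[0,0,3,0,0,0,10],[0,0,3,0,0,0,10],[0,0,2,0,0,0,10]]])

```text
clock: 13.4
eef_pos: [0.5711, 0.0862, 0.088]
tool_rot: [0.699, 0.715, -0.001, -0.0]
ft_force: [-3.3, -4.5, 16.8]
grip_width: 0.0204
```

Emit:
jog_arm(deltas=[[[0,0,3,0,0,0,10],[0,0,4,0,0,0,10]]])

```text
clock: 13.6
eef_pos: [0.5714, 0.0863, 0.0878]
tool_rot: [0.699, 0.715, 0.001, 0.001]
ft_force: [-9.6, -4.8, 30.6]
grip_width: 0.02
```

Seated against the bar at about 30 N. I'll relieve the load, open, and check.

Emit:
jog_arm(deltas=[[[0,0,0,0,0,0,10],[0,0,0,0,0,0,30],[0,0,0,0,0,0,45],[0,0,0,0,0,0,45]]])

```text
clock: 14.0
eef_pos: [0.5695, 0.0885, 0.0871]
tool_rot: [0.698, 0.716, 0.002, -0.002]
ft_force: [0.0, 0.1, 0.2]
grip_width: 0.0452
```

Emit:
jog_arm(deltas=[[[0,0,-15,0,0,0,45],[0,0,-40,0,0,0,45],[0,0,-40,0,0,0,45],[0,0,-10,0,0,0,45],[0,0,0,0,0,0,45]]])

```text
clock: 14.5
eef_pos: [0.5669, 0.0901, 0.1895]
tool_rot: [0.698, 0.716, -0.002, -0.007]
ft_force: [-0.4, -0.5, -0.4]
grip_width: 0.045
```

```bash
python3 - <<'E'
from h import *
import pickle
plan([.571,.086,.2],1.6,1)
M=model("wrist"); a=camera("wrist"); b=camera("side"); pickle.dump((dict(M[0]),M[1],M[2]),open("w6.pkl","wb"))
p=np.array([.571,.086,.09]); u,v=np.round(proj("wrist",p,M)).astype(int); u2,v2=np.round(proj("side",p)).astype(int);print(u,v,u2,v2)
c1=cv2.resize(a[v-60:v+60,u-40:u+40],(400,600),interpolation=cv2.INTER_CUBIC); c2=cv2.resize(b[v2-45:v2+45,u2-30:u2+30],(400,600),interpolation=cv2.INTER_CUBIC)
save("c6.png",np.hstack([c1,c2])); print(get_obs()["ft_force"])
E
```

```text
clock 14.5 q6 1.7 at [0.5669 0.0901 0.1895] yaw 1.597 rv [-0.7 -0.4 -0.1] n 1
[-4.1, 3.9, -10.6] [-0.7, -0.43, -0.15]
322 246 310 236
[-0.1129053  -0.28716793 -0.61937771]
```

View pics/c6.png

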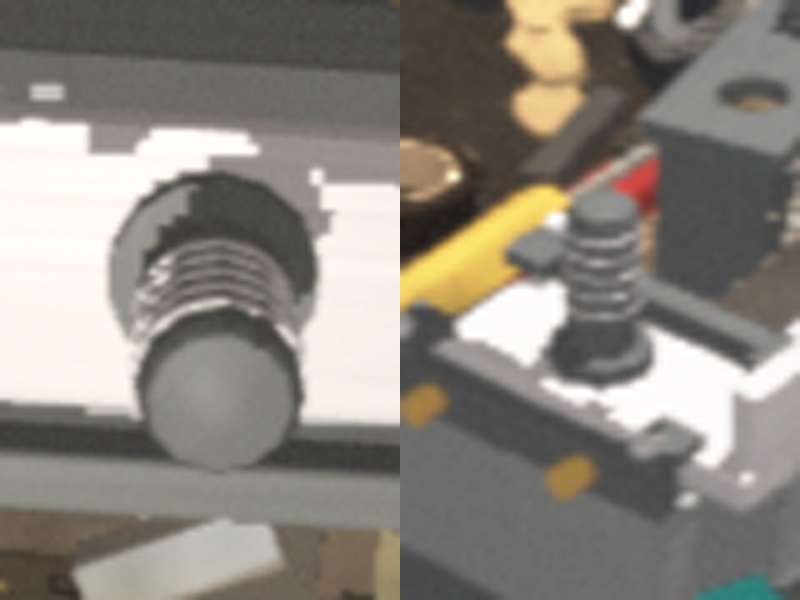

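```bash
python3 - <<'E'
from h import *
import pickle
M=pickle.load(open("w6.pkl","rb")); c=lambda x,y:(282+x/5-.4,186+y/5-.4)
print("collar",atz("wrist",c(213,275),.076,M),"head",atz("wrist",c(220,388),.122,M))
print("collar width mm",[1e3*np.linalg.norm(atz("wrist",c(108,275),z,M)-atz("wrist",c(318,275),z,M)) for z in(.073,.076,.082)])
S=lambda x,y:(280+(x-400)/6.667-.4,191+y/6.667-.4)
print("side collar",atz("side",S(600,350),.076),"head",atz("side",S(603,208),.121))
E
```

```text
collar [0.57243771 0.08595893 0.076     ] head [0.57293871 0.08568468 0.122     ]
collar width mm [np.float64(31.277287685188533), np.float64(30.91563877743463), np.float64(30.192340961927165)]
side collar [0.56916388 0.08912129 0.076     ] head [0.5715331  0.08501433 0.121     ]
```

```bash
python3 -c "
from h import *
print(get_obs()['clock'],job_done())"
```

```text
the job is handed in; nothing more can be done
14.6 None
```

I pushed the locking bar by its lug to its stop, then took the round-headed drift from the rack and drove it down through both holes. It is standing there with its collar on the bar. I handed the job in at 14.6 s, with the gripper open and about 10 cm above the seat.

**Last checks:**
- **Seating:** The drift stopped hard at about 30 N. Its grip point is then about 102 mm above the bench, the seated height given in the task.
- **Upright:** In the wrist camera the collar and head line up within 1 mm, at the keeper hole's position to about 1 mm.
- **After release:** The wrist force is below 1 N.

**One disagreement:** The side camera put the collar and head about 5 mm apart along its line of sight. I put this down to picking the collar's centre by eye at that low resolution. The side picture itself shows the drift upright with its collar on the bar.

I did not touch the square punch, the turquoise look-alikes or the things lying around. I took no final picture of them to confirm it.

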